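# Hold a gearbox cover over its case for the screws

## Task

On the repair bench, pick up the plastic gearbox cover by the hood on its back, squeezing it gently (a grip of at most 20 N from each finger, or it cracks), and hold it level about a centimetre above the open gearbox case with its three screw holes lined up over the three threaded holes, so that a colleague can start the screws. Do not let the cover touch the case, leave the loose gear, screwdriver, screw tub and jar where they are, and finish while still holding the cover there: do not put it down or let go.

Things in the scene. Friction and masses are not known exactly. Their poses are not given: they have to be found in the camera images.
- cover: Loose grey plastic plate, 130 (x) x 96 (y) x 5 mm, 0.11 to 0.23 kg, flat on the bench. Centred on its upper face, a brittle box-shaped hood to hold it by: 56 (x) x 30 (y) mm, top 40 mm above the plate's underside. Three 9 mm through holes: two near the corners of one short side (-x), one mid-way on the other (+x), so it fits one way round only. Origin: centre of the underside, z up.
- hole1 (a point): Cover's hole at x -52, y +36 mm in the cover's frame, centre, on the underside. Belongs over thread1.
- hole2 (a point): Cover's hole at x -52, y -36 mm in the cover's frame, centre, on the underside. Belongs over thread2.
- hole3 (a point): Cover's single hole at x +52, y 0 mm in the cover's frame, centre, on the underside. Belongs over thread3.
- case: Aluminium case fixed to the bench, left or right of the cover, open-topped, 130 (x) x 96 (y) x 45 mm high, walls 6 mm, gears inside below the rim. Three 20 mm bosses flush with the rim have 7 mm threaded holes in the cover's triangle (two at -x, one at +x). Origin: centre of its underside, z up. When aligned, cover and case have the same x and y directions.
- thread1 (a point): Mouth of the case's threaded hole at x -52, y +36 mm in the case's frame, 45 mm above the bench.
- thread2 (a point): Mouth of the case's threaded hole at x -52, y -36 mm in the case's frame, 45 mm above the bench.
- thread3 (a point): Mouth of the case's single threaded hole at x +52, y 0 mm in the case's frame, 45 mm above the bench.
- gear: Bystander: loose steel gear wheel lying flat between cover and case, 50 mm across, 22 mm high with its hub. Origin: centre of the underside.
- screwdriver: Bystander: loose screwdriver with black handle, 190 mm long, lying beyond the work. Its x axis runs along it, towards the tip.
- tub: Bystander: loose open tub with screws in it, 85 x 65 x 32 mm high, beyond the work. Origin: centre of the underside.
- jar: Bystander: loose closed jar, 48 mm across, 60 mm high, beyond the work. Origin: centre of the underside.

How it is judged:
On the way:
1. the cover is lifted off the bench in the fingers, not yet over the case's holes (height (world z) of cover above 0.03 m and contact force between the fingers and cover above 0.5 N and horizontal distance between cover and case above 0.02 m), for 0.1 s.
At the end, for the whole second after the job is handed in: Held in the fingers and still, each of the cover's three holes is within 4 mm (horizontally) of its own threaded hole and 4 to 18 mm above it; the cover touches neither the case nor any bystander (horizontal distance between hole1 and thread1 below 0.004 m and z of hole1 in the frame of thread1 between 0.004 and 0.018 m and horizontal distance between hole2 and thread2 below 0.004 m and z of hole2 in the frame of thread2 between 0.004 and 0.018 m and horizontal distance between hole3 and thread3 below 0.004 m and z of hole3 in the frame of thread3 between 0.004 and 0.018 m and contact force between the fingers and cover above 0.5 N and linear speed of cover below 0.02 m/s and angular speed of cover below 0.15 rad/s and contact force between cover and case below 0.1 N and contact force between cover and gear below 0.1 N and contact force between cover and screwdriver below 0.1 N and contact force between cover and tub below 0.1 N and contact force between cover and jar below 0.1 N); the arm keeps its last pose, push and grip.
It fails at once if the hood is squeezed with a grip of more than 20 N per finger (both fingers' forces added: 44 N, with a little allowance) (contact force between the fingers and cover above 44 N).
It fails at once if the cover touches the case (contact force between cover and case above 0.5 N).
It fails at once if the gear, screwdriver, tub or jar is moved by more than 20 mm (distance of any of gear, screwdriver, tub, jar from where it was at the start of the episode above 0.02 m).
It also fails if it takes over 40 s, if anything falls off the work surface, if the arm or the gripper's body presses on something with over 40 N, if the wrist force passes 120 N, or if a joint passes its speed limit or range.

## Robot

A 6-joint arm with a two-finger parallel gripper is mounted at the origin on the work surface. World frame = base frame: x ahead of the robot, y to its left, z up, the work surface at z = 0. Lengths are in m, angles in rad, forces in N, time in s.
With the tool pointing down it reaches from about 0.425 to 0.95 m from the base axis. Payload 3.5 kg.
Tool frame: the origin (TCP) lies between the finger pads; the fingertips stand 17 mm ahead of it and the grasp point (between the pads) lies 2 mm behind it; z points along the fingers, y is the direction in which the jaws open and shut (so a half turn about z gives the same grasp; the last joint's range is limited). The gripper opens to 85 mm and grips with 20 to 120 N. Pads are 22 mm wide; open, the fingers measure 114 mm over their backs; the gripper's body (76 mm by 85 mm) begins 54 mm behind the grasp point. The pads swing forward as they close: fully open they stand 13 mm farther back than shut.
Start: joints at [1.185, 0.286, 1.577, -0, 1.279, -0.15], TCP at [0.158, 0.656, 0.217] pointing down, gripper open.
Joint ranges: [-2.77, 2.77], [-0.9, 2.22], [0.21, 2.48], [-1.53, 4.67], [0.24, 2.81], [-2.84, 2.84]. Speed limits (rad/s): [2.79, 2.79, 3.14, 3.14, 3.14, 3.14].

## Interface

Orientations are given as a unit quaternion [x, y, z, w].
In Python, from plant import ctrl gives the robot as it stands.
- The arm moves only by the tool carry_out, never from a script. Its argument "commands" is a list of rows, each an object with "delta_pos": the shift along the tool's x, y, z in m, a list of three; "delta_rot": the turn, a rotation vector about the tool's x, y, z in rad, a list of three; "claw": the opening in per cent of the stroke, from 0 (shut) to 100 (fully open). A call has 1 to 8 rows; each row is the pose to reach, as a shift and turn from the pose measured when the call began, along the tool's axes at that moment; what a row does not reach only later rows make up. A row lasts 1/12 s, in which the tool goes at most 41.7 mm and 7.16 degrees, less where a joint would pass 70% of its speed; a pose out of reach is approached as far as the arm can. A call with a gripper value outside its range is refused whole. The fingers move at their own pace and stop on an object; "force" is the grip in N (left out, the last holds). Time passes only in rows, so rows that repeat a pose let the fingers close. It gives the time, the measured TCP pose, the force and the opening at its end, in the units of the state.
- ctrl.get_state(): the state, without advancing time (a new reading comes with each control period).
- ctrl.read_camera(name): name is "scene" or "top"; returns (picture, depth): 420x560x3 uint8, red, green, blue; 420x560 float32, m along the optical axis (not along the pixel's ray), 0 where there is no reading.
- ctrl.camera_info(name): a dict with "fx", "fy", "cx", "cy" (pixels), "rvec" (rotation vector, rad) and "tvec" (3), from world to camera coordinates, as OpenCV has them. Camera axes: x right, y down, z forward; pixel columns grow to the right and rows downward; lengths in m; the calibration is good to about 2 mm. A picture is of the moment at which its call begins. camera_info takes no time and is no camera call.
- ctrl.sign_off(): hands the job in, once; it reports no verdict.
The state is a dict: "time": time; "qpos": joint angles; "dq": joint speeds; "joint_efforts": joint torques, N m; "eef_pos": TCP position; "tcp_rot": TCP orientation; "contact_force": force on the tool from outside, world axes, zero at the start; "wrist_torque": the same for the moment, N m; "opening": opening from 0.0 (shut) to 1.0 (fully open).
Only numpy, scipy, OpenCV 4.12 (cv2) and the standard library are available. Lean on these libraries where they do the work, as an engineer would, in place of code of your own. Each camera call takes 0.05 s, during which the arm holds its last target.

## Working session

There is one attempt and no reset: what is moved stays moved. The work goes in short steps, Python scripts to look and compute and a tool call to move; the robot and the scene stay as the last step left them, time stands still between calls to the robot, and variables do not carry over. Pictures are saved under pics/ and viewed, and the job is handed in when it is done.

Besides the shell and the picture viewer there is one more tool, called after ">>>" as name([rows], argument=value, ...), one row to a line, values as JSON. carry_out: Moves the arm, as the interface text tells. Its arguments: {"type":"object","properties":{"commands":{"type":"array"},"force":{"type":"number"}},"required":["commands"]}

```bash
mkdir -p pics; ls
cat > h.py <<'E'
import numpy as np, cv2
from scipy.spatial.transform import Rotation as R
from plant import ctrl
def cam(n):
    i=ctrl.camera_info(n); K=np.array([[i['fx'],0,i['cx']],[0,i['fy'],i['cy']],[0,0,1]])
    M=cv2.Rodrigues(np.array(i['rvec'],float))[0]; return K,M,np.array(i['tvec'],float).ravel()
def ray(n,uv):
    K,M,t=cam(n); uv=np.atleast_2d(uv).astype(float)
    d=np.c_[uv,np.ones(len(uv))]@np.linalg.inv(K).T@M; return -M.T@t,d
def onplane(n,uv,z):
    c,d=ray(n,uv); return c+d*((z-c[2])/d[:,2])[:,None]
def pts(n,dep):
    K,M,t=cam(n); v,u=np.mgrid[:dep.shape[0],:dep.shape[1]]
    P=np.stack([(u-K[0,2])/K[0,0]*dep,(v-K[1,2])/K[1,1]*dep,dep],-1)
    return (P-t)@M
def proj(n,p):
    K,M,t=cam(n); q=(np.atleast_2d(p)@M.T+t)@K.T; return q[:,:2]/q[:,2:]
def tri(obs):
    A=np.zeros((3,3));b=np.zeros(3)
    for n,uv in obs:
        c,d=ray(n,uv); d=d[0]/np.linalg.norm(d[0]); Q=np.eye(3)-np.outer(d,d); A+=Q;b+=Q@c
    return np.linalg.solve(A,b)
E
python3 - <<'E'
from h import *
for n in ('scene','top'):
    im,d=ctrl.read_camera(n); np.savez(f'{n}0.npz',im=im,d=d); cv2.imwrite(f'pics/{n}0.png',im[...,::-1])
    c,_=ray(n,[0,0]); print(n,c,cam(n)[0][0,0])
print(ctrl.get_state())
E
```

```text
pics
scene [ 1.08172807 -0.44515608  0.6719916 ] 466.04122015634755
top [0.39047975 0.02312005 0.99152129] 471.32662057230027
{'time': 0.1, 'qpos': array([ 1.18497362e+00,  2.87140307e-01,  1.57803303e+00, -2.54103598e-05,
        1.27860029e+00, -1.50022670e-01]), 'dq': array([ 0.00038003, -0.00163926, -0.00275469, -0.00174636, -0.00111563,
        0.00161311]), 'joint_efforts': array([-5.31358146e-04, -4.07300019e+01, -2.93698025e+01, -1.80324532e-04,
        3.44086729e-03, -9.87133404e-06]), 'eef_pos': array([0.15744777, 0.65573513, 0.21534206]), 'tcp_rot': array([ 1.17623348e-01,  9.93057681e-01, -1.05479897e-03, -2.76953934e-04]), 'contact_force': array([-0.12502526, -0.29924393,  0.16619957]), 'wrist_torque': array([-0.01752325,  0.02420135, -0.03765134]), 'opening': 1.0025760022838175}
```

View pics/scene0.png

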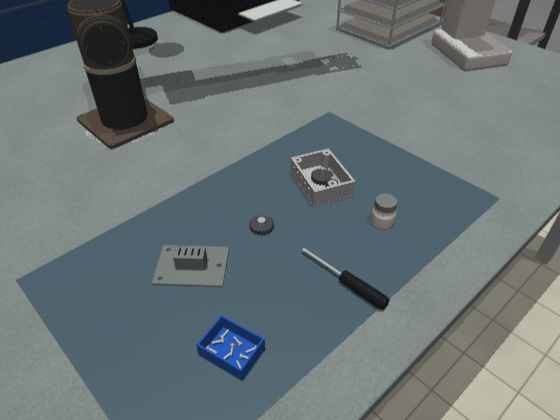

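View pics/top0.png

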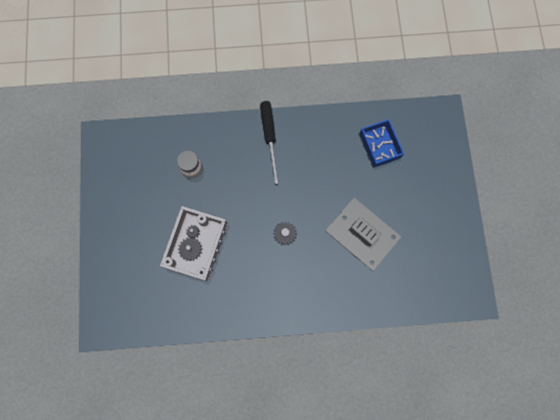

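Top view: cover near (364,234) with its hood at (366,231), case near (194,244), gear (285,233), jar (190,164), screwdriver (270,140), tub (381,143). I'll enlarge the cover and case next.

Run:
```python
import numpy as np,cv2
t=np.load('top0.npz')['im'][...,::-1]; s=np.load('scene0.npz')['im'][...,::-1]
def z(im,x,y,w,h): return cv2.resize(im[y:y+h,x:x+w],(400,300),interpolation=cv2.INTER_CUBIC)
a=np.vstack([np.hstack([z(t,315,190,100,75+15-15),z(t,145,205,100,75+5-5)]),np.hstack([z(s,145,225,100,75),z(s,275,140,100,75)])])
a=cv2.convertScaleAbs(a,alpha=1.5); cv2.imwrite('pics/zoom0.png',a)
```

```text
(no output)
```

View pics/zoom0.png

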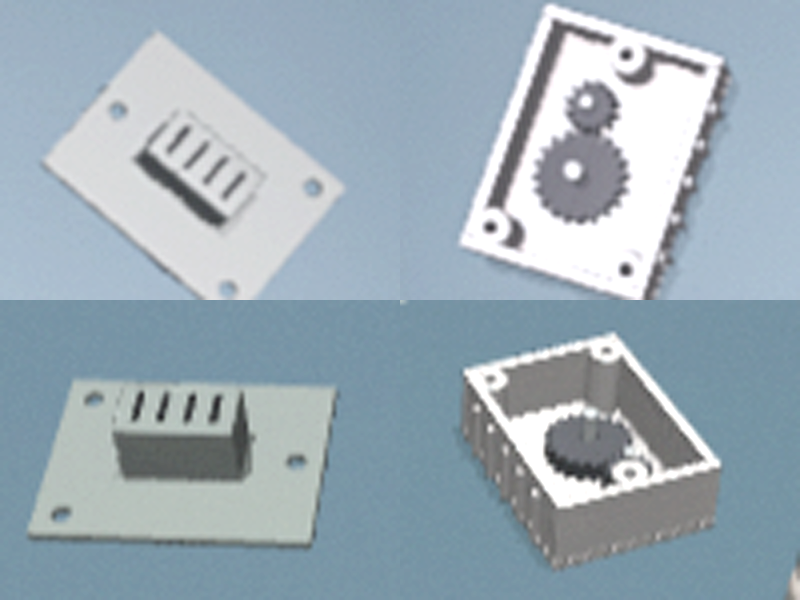

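```bash
cat > blob.py <<'E'
from h import *
def blob(g,uv,r=5,bright=False):
    x0,y0=[int(round(a)) for a in uv]; p=g[y0-r:y0+r+1,x0-r:x0+r+1].astype(float)
    v,u=np.mgrid[-r:r+1,-r:r+1]
    bg=np.median(p); w=np.clip((bg-p) if not bright else (p-bg),0,None)
    w[w<0.35*w.max()]=0
    m=(w>0).astype(np.uint8); n,l,st,ce=cv2.connectedComponentsWithStats(m,connectivity=4)
    k=min(range(1,n),key=lambda i:np.hypot(ce[i][0]-r,ce[i][1]-r)-0.3*st[i][4])
    w=w*(l==k); return np.array([x0+(w*u).sum()/w.sum(),y0+(w*v).sum()/w.sum()]),(l==k).sum()
E
python3 - <<'E'
from blob import *
t=np.load('top0.npz');s=np.load('scene0.npz')
g={'top':t['im'].mean(2),'scene':s['im'].mean(2)}
def T(x,y,X,Y): return (X+x/4-.4,Y+y/4-.4)
seeds={'c1':((228,289),(0)),}
cov={'top':[T(228,289,315,190),T(313,187,315,190),T(118,110,315,190)],'scene':[T(60,213,145,225),T(94,99,145,225),T(296,161,145,225)]}
# order: provisional
case={'top':[T(226,270,145,205),T(91,227,145,205),T(227,55,145,205)],'scene':[T(95,80,275,140),T(206,50,275,140),T(231,171,275,140)]}
for nm,S,r in(('cover',cov,4),('case',case,3)):
    B={}
    for n in('top','scene'):
        B[n]=[]
        for uv in S[n]:
            b,a=blob(g[n],uv,r); B[n].append(b); print(nm,n,np.round(uv,1),np.round(b,2),a)
    for n in('top','scene'):
        z=.005 if nm=='cover' else .045
        P=onplane(n,B[n],z); print(n,'plane\n',np.round(P,4), [round(np.linalg.norm(P[i]-P[j]),4) for i,j in((0,1),(1,2),(2,0))])
    B0=B
    np.savez(nm+'0.npz',top=B['top'],scene=B['scene'])
D=pts('top',t['d'])
for u,v in((366,231),(350,255),(380,225)): print((u,v),np.round(D[v,u],4))
E
```

```text
cover top [371.6 261.8] [371.73 261.7 ] 19
cover top [392.8 236.4] [393.04 236.3 ] 18
cover top [344.1 217.1] [344.16 216.98] 17
cover scene [159.6 277.8] [159.7 277.8] 13
cover scene [168.1 249.4] [167.98 249.05] 14
cover scene [218.6 264.8] [218.53 264.8 ] 14
top plane
 [[ 0.4833 -0.1832  0.005 ]
 [ 0.5334 -0.2347  0.005 ]
 [ 0.5831 -0.1358  0.005 ]] [np.float64(0.0718), np.float64(0.1106), np.float64(0.1104)]
scene plane
 [[ 0.5324 -0.2326  0.005 ]
 [ 0.482  -0.1812  0.005 ]
 [ 0.582  -0.1344  0.005 ]] [np.float64(0.0719), np.float64(0.1104), np.float64(0.11)]
case top [201.1 272.1] [200.97 272.02] 9
case top [167.4 261.4] [167.1  261.24] 8
case top [201.4 218.4] [201.09 218.19] 8
case scene [298.4 159.6] [297.1  159.23] 4
case scene [326.1 152.1] [326.11 152.  ] 3
case scene [332.4 182.4] [332.03 182.82] 4
top plane
 [[0.4857 0.1684 0.045 ]
 [0.5125 0.2353 0.045 ]
 [0.5955 0.1633 0.045 ]] [np.float64(0.0721), np.float64(0.1099), np.float64(0.11)]
scene plane
 [[0.486  0.1693 0.045 ]
 [0.5123 0.2371 0.045 ]
 [0.5967 0.1635 0.045 ]] [np.float64(0.0727), np.float64(0.1119), np.float64(0.1108)]
(366, 231) [ 0.5436 -0.1717  0.0396]
(350, 255) [ 0.5013 -0.1399  0.0014]
(380, 225) [ 0.5597 -0.2101  0.0051]
```

```bash
cat > fit.py <<'E'
from h import *
M=np.array([[-52,36],[-52,-36],[52,0]])/1000.
def fit2(P):
    P=np.asarray(P)[:,:2]; mc=M.mean(0); pc=P.mean(0); H=(M-mc).T@(P-pc)
    yaw=np.arctan2(H[0,1]-H[1,0],H[0,0]+H[1,1]); r=np.array([[np.cos(yaw),-np.sin(yaw)],[np.sin(yaw),np.cos(yaw)]])
    t=pc-r@mc; return t,yaw,np.linalg.norm((M@r.T+t)-P,axis=1)
E
python3 - <<'E'
from fit import *
c=dict(np.load('cover0.npz'));k=dict(np.load('case0.npz')); c['scene']=c['scene'][[1,0,2]]
def swap(d): return {n:d[n] for n in d}
# order each as hole1(+y),hole2,hole3
import itertools
for nm,d,z in(('cover',c,.005),('case',k,.045)):
    for n in('top','scene'):
        P=onplane(n,d[n],z); a=(P[2]-(P[0]+P[1])/2)[:2]; b=(P[0]-P[1])[:2]
        if a[0]*b[1]-a[1]*b[0]<0: d[n]=d[n][[1,0,2]]
    print(nm,'tri z',[np.round(tri([('top',d['top'][i]),('scene',d['scene'][i])]),4) for i in range(3)])
    ts=[]
    for n in('top','scene'):
        t,y,e=fit2(onplane(n,d[n],z)); ts.append((t,y)); print(n,np.round(t,4),np.degrees(y).round(2),np.round(e*1000,1))
q=ctrl.get_state(); r=R.from_quat(q['tcp_rot']); print(r.as_matrix().round(4))
D=pts('top',np.load('top0.npz')['d']); Dd=D[...,2]; m=(Dd>.03)&(D[...,1]<-.1)&(D[...,1]>-.25)&(D[...,0]<.62)
p=D[m]; print('hood',m.sum(),p.mean(0),np.median(p[:,2])); print(cv2.minAreaRect(p[:,:2].astype(np.float32)*1000))
E
```

```text
cover tri z [array([ 0.4834, -0.1823,  0.0069]), array([ 0.5334, -0.2336,  0.0068]), array([ 0.5829, -0.1353,  0.0064])]
top [ 0.5457 -0.1724] 44.34 [0.1 0.3 0.4]
scene [ 0.5446 -0.1706] 44.17 [0.2 0.1 0.2]
case tri z [array([0.5128, 0.2356, 0.0458]), array([0.4859, 0.1687, 0.0452]), array([0.5959, 0.1637, 0.0443])]
top [0.5473 0.1825] -21.83 [0.1 0.1 0.1]
scene [0.5477 0.1835] -21.9 [1.  0.2 0.9]
[[-9.723e-01  2.336e-01 -8.000e-04]
 [ 2.336e-01  9.723e-01 -2.000e-03]
 [ 3.000e-04 -2.200e-03 -1.000e+00]]
hood 417 [ 0.54462414 -0.17168847  0.03982666] 0.040074892869286456
((545.719970703125, -172.5321807861328), (55.82892608642578, 31.037277221679688), 44.09054946899414)
```

```bash
cat > go.py <<'E'
from h import *
import sys
def rel(p,yawjaw):
    "delta to world TCP p, jaw (tool y) at angle yawjaw deg, tool straight down"
    s=ctrl.get_state(); r=R.from_quat(s['tcp_rot']); a=np.radians(yawjaw)
    y=np.array([np.cos(a),np.sin(a),0]); z=np.array([0,0,-1.]); x=np.cross(y,z)
    T=R.from_matrix(np.c_[x,y,z])
    print('t',round(s['time'],2),'pos',np.round(s['eef_pos'],4),'q6',s['qpos'][5].round(3),'open',round(s['opening'],3),'F',np.round(s['contact_force'],2))
    print('dpos',np.round(r.inv().apply(np.array(p)-s['eef_pos']),4),'drot',np.round((r.inv()*T).as_rotvec(),4))
if __name__=='__main__': a=[float(x) for x in sys.argv[1:]]; rel(a[:3],a[3])
E
python3 go.py .36 .42 .217 26.5
```

```text
t 0.1 pos [0.1574 0.6557 0.2153] q6 -0.15 open 1.003 F [-0.13 -0.3   0.17]
dpos [-0.252  -0.1819 -0.0013] drot [-2.200e-03  7.000e-04  8.725e-01]
```

>>> carry_out([
  {"delta_pos": [-0.0315,-0.0227,0],"delta_rot": [0,0,0.109],"claw": 100},
  {"delta_pos": [-0.063,-0.0455,0],"delta_rot": [0,0,0.218],"claw": 100},
  {"delta_pos": [-0.0945,-0.068,0],"delta_rot": [0,0,0.327],"claw": 100},
  {"delta_pos": [-0.126,-0.091,0],"delta_rot": [0,0,0.436],"claw": 100},
  {"delta_pos": [-0.1575,-0.1137,0],"delta_rot": [0,0,0.545],"claw": 100},
  {"delta_pos": [-0.189,-0.1365,0],"delta_rot": [0,0,0.654],"claw": 100},
  {"delta_pos": [-0.2205,-0.159,0],"delta_rot": [0,0,0.763],"claw": 100},
  {"delta_pos": [-0.252,-0.182,0],"delta_rot": [0,0,0.8725],"claw": 100},
], force=20)

```text
time: 0.77
eef_pos: [0.3605, 0.4182, 0.2152]
tcp_rot: [0.528, 0.849, -0.001, 0.0]
contact_force: [0.9, 0.5, 0.0]
opening: 0.998
```

```bash
python3 go.py .52 .14 .2 -23.5
```

```text
t 0.77 pos [0.3605 0.4182 0.2152] q6 0.219 open 0.998 F [0.93 0.55 0.01]
dpos [-0.32    0.0203  0.0157] drot [-0.0014  0.0025  0.8675]
```

>>> carry_out([
  {"delta_pos": [-0.04,0.0025,0.002],"delta_rot": [0,0,0.108],"claw": 100},
  {"delta_pos": [-0.08,0.005,0.004],"delta_rot": [0,0,0.217],"claw": 100},
  {"delta_pos": [-0.12,0.0076,0.006],"delta_rot": [0,0,0.325],"claw": 100},
  {"delta_pos": [-0.16,0.01,0.008],"delta_rot": [0,0,0.434],"claw": 100},
  {"delta_pos": [-0.2,0.0127,0.01],"delta_rot": [0,0,0.542],"claw": 100},
  {"delta_pos": [-0.24,0.015,0.012],"delta_rot": [0,0,0.65],"claw": 100},
  {"delta_pos": [-0.28,0.0178,0.014],"delta_rot": [0,0,0.759],"claw": 100},
  {"delta_pos": [-0.32,0.02,0.0157],"delta_rot": [0,0,0.8675],"claw": 100},
])

```text
time: 1.43
eef_pos: [0.52, 0.138, 0.1995]
tcp_rot: [0.838, 0.546, -0.001, 0.0]
contact_force: [0.1, 0.2, -1.5]
opening: 1.0
```

```bash
python3 go.py .545 -.1715 .14 -45.8
```

```text
t 1.43 pos [0.52   0.138  0.1995] q6 0.488 open 1.0 F [ 0.06  0.23 -1.55]
dpos [-0.2729  0.1478  0.0601] drot [-3.000e-04  3.000e-03  3.837e-01]
```

>>> carry_out([
  {"delta_pos": [-0.0341,0.0185,0.0075],"delta_rot": [0,0,0.05],"claw": 100},
  {"delta_pos": [-0.0682,0.037,0.015],"delta_rot": [0,0,0.1],"claw": 100},
  {"delta_pos": [-0.1023,0.0554,0.0225],"delta_rot": [0,0,0.15],"claw": 100},
  {"delta_pos": [-0.1365,0.0739,0.03],"delta_rot": [0,0,0.2],"claw": 100},
  {"delta_pos": [-0.1706,0.0924,0.0375],"delta_rot": [0,0,0.25],"claw": 100},
  {"delta_pos": [-0.2047,0.1109,0.045],"delta_rot": [0,0,0.3],"claw": 100},
  {"delta_pos": [-0.2388,0.1293,0.0525],"delta_rot": [0,0.0015,0.35],"claw": 100},
  {"delta_pos": [-0.2729,0.1478,0.06],"delta_rot": [0,0.003,0.3837],"claw": 100},
])

```text
time: 2.1
eef_pos: [0.5444, -0.1733, 0.1394]
tcp_rot: [0.927, 0.375, -0.0, -0.0]
contact_force: [1.0, 0.3, -0.8]
opening: 1.001
```

```bash
python3 go.py .545 -.1715 .05 -45.8
```

```text
t 2.1 pos [ 0.5444 -0.1733  0.1394] q6 0.316 open 1.001 F [ 0.97  0.27 -0.81]
dpos [ 0.0017 -0.0008  0.0894] drot [-0.0009  0.0001 -0.0024]
```

>>> carry_out([
  {"delta_pos": [0.0017,-0.0008,0.03],"delta_rot": [0,0,-0.0024],"claw": 100},
  {"delta_pos": [0.0017,-0.0008,0.06],"delta_rot": [0,0,-0.0024],"claw": 100},
  {"delta_pos": [0.0017,-0.0008,0.0894],"delta_rot": [0,0,-0.0024],"claw": 100},
  {"delta_pos": [0.0017,-0.0008,0.0894],"delta_rot": [0,0,-0.0024],"claw": 100},
])

```text
time: 2.43
eef_pos: [0.5397, -0.1694, 0.0428]
tcp_rot: [0.927, 0.376, -0.005, -0.006]
contact_force: [-1.1, 0.3, -1.6]
opening: 1.0
```

```bash
python3 go.py .545 -.1715 .03 -45.8
python3 - <<'E'
from h import *
a=[]
for n,x,y in(('top',285,165),('scene',125,180)):
    im,d=ctrl.read_camera(n); a.append(cv2.resize(im[y:y+120,x:x+120,::-1],(400,400),interpolation=cv2.INTER_CUBIC))
cv2.imwrite('pics/pre.png',np.hstack(a))
E
```

```text
t 2.43 pos [ 0.5397 -0.1694  0.0428] q6 0.317 open 1.0 F [-1.1   0.3  -1.61]
dpos [0.0024 0.0054 0.0127] drot [-0.0141  0.0045 -0.0011]
```

View pics/pre.png

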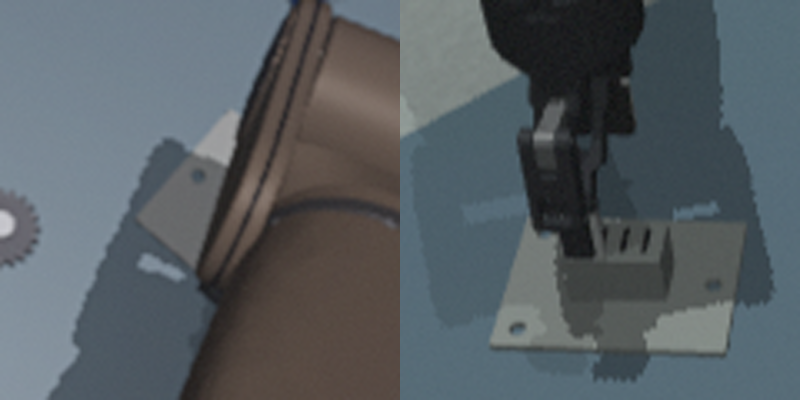

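```bash
python3 - <<'E'
from h import *
s=ctrl.get_state(); r=R.from_quat(s['tcp_rot']); p=s['eef_pos']; print(p,s['time'])
for q in([0,0,0],[0,.043,.004],[0,-.043,.004],[0.011,.043,.004],[-.011,.043,.004]):
    print(q,(proj('scene',p+r.apply(q))-[125,180])*400/120+[400,0])
print('hood', (proj('scene',[.545,-.1715,.04])-[125,180])*400/120+[400,0])
E
python3 go.py .545 -.1715 .05 -45.8
```

```text
[ 0.54390918 -0.1708989   0.04878599] 2.5333
[0, 0, 0] [[608.72462995 226.6038706 ]]
[0, 0.043, 0.004] [[594.80267157 291.48850537]]
[0, -0.043, 0.004] [[623.62095089 175.79013713]]
[0.011, 0.043, 0.004] [[615.37286227 292.15612273]]
[-0.011, 0.043, 0.004] [[574.25600644 290.82165155]]
hood [[611.19498204 239.0741192 ]]
t 2.53 pos [ 0.5439 -0.1709  0.0488] q6 0.317 open 1.0 F [ 1.07 -0.1   0.32]
dpos [ 0.0004  0.0012 -0.0012] drot [-0.0044  0.0012 -0.    ]
```

>>> carry_out([
  {"delta_pos": [0.0004,0.0012,0.003],"delta_rot": [0,0,0],"claw": 100},
  {"delta_pos": [0.0004,0.0012,0.007],"delta_rot": [0,0,0],"claw": 100},
  {"delta_pos": [0.0004,0.0012,0.011],"delta_rot": [0,0,0],"claw": 100},
  {"delta_pos": [0.0004,0.0012,0.014],"delta_rot": [0,0,0],"claw": 100},
  {"delta_pos": [0.0004,0.0012,0.017],"delta_rot": [0,0,0],"claw": 100},
  {"delta_pos": [0.0004,0.0012,0.0185],"delta_rot": [0,0,0],"claw": 100},
  {"delta_pos": [0.0004,0.0012,0.0185],"delta_rot": [0,0,0],"claw": 100},
  {"delta_pos": [0.0004,0.0012,0.0185],"delta_rot": [0,0,0],"claw": 100},
])

```text
time: 3.2
eef_pos: [0.5449, -0.1714, 0.0302]
tcp_rot: [0.927, 0.376, -0.001, -0.002]
contact_force: [-0.3, -0.7, 0.1]
opening: 0.998
```

```bash
python3 go.py .545 -.1715 .03 -45.8
python3 - <<'E'
from h import *
a=[]
for n,x,y in(('top',285,165),('scene',125,180)):
    im,d=ctrl.read_camera(n); a.append(cv2.resize(im[y:y+120,x:x+120,::-1],(400,400),interpolation=cv2.INTER_CUBIC))
cv2.imwrite('pics/pre2.png',cv2.convertScaleAbs(np.hstack(a),alpha=1.5))
E
```

```text
t 3.2 pos [ 0.5449 -0.1714  0.0302] q6 0.317 open 0.998 F [-0.31 -0.72  0.07]
dpos [-0.      0.0001  0.0002] drot [-0.0045  0.0013 -0.    ]
```

View pics/pre2.png

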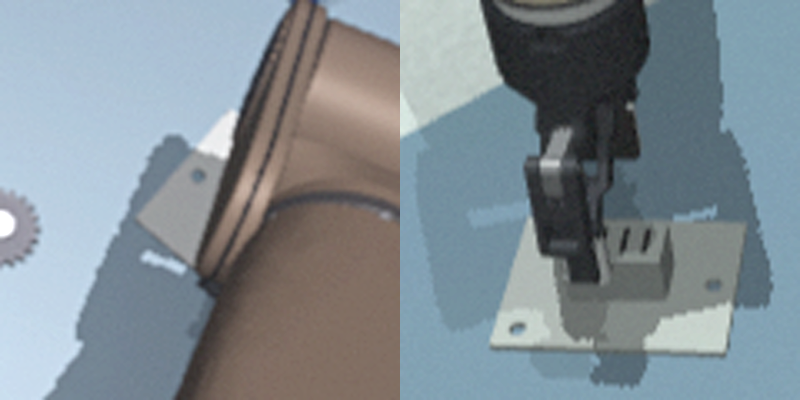

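>>> carry_out([
  {"delta_pos": [0,0,0],"delta_rot": [-0.0045,0.0013,0],"claw": 75},
  {"delta_pos": [0,0,0],"delta_rot": [-0.0045,0.0013,0],"claw": 60},
  {"delta_pos": [0,0,0],"delta_rot": [-0.0045,0.0013,0],"claw": 50},
  {"delta_pos": [0,0,0],"delta_rot": [-0.0045,0.0013,0],"claw": 45},
  {"delta_pos": [0,0,0],"delta_rot": [-0.0045,0.0013,0],"claw": 42},
  {"delta_pos": [0,0,0],"delta_rot": [-0.0045,0.0013,0],"claw": 39},
  {"delta_pos": [0,0,0],"delta_rot": [-0.0045,0.0013,0],"claw": 37},
  {"delta_pos": [0,0,0],"delta_rot": [-0.0045,0.0013,0],"claw": 35},
], force=20)

```text
time: 3.97
eef_pos: [0.5451, -0.1715, 0.0304]
tcp_rot: [0.927, 0.376, 0.0, 0.0]
contact_force: [-0.1, -0.1, 0.3]
opening: 0.353
```

```bash
python3 go.py .545 -.1715 .03 -45.8
```

```text
t 3.97 pos [ 0.5451 -0.1715  0.0304] q6 0.317 open 0.353 F [-0.13 -0.08  0.29]
dpos [-0.0001 -0.      0.0004] drot [ 0.0004 -0.0002  0.    ]
```

>>> carry_out([
  {"delta_pos": [0,0,0],"delta_rot": [0,0,0],"claw": 33},
  {"delta_pos": [0,0,0],"delta_rot": [0,0,0],"claw": 30},
  {"delta_pos": [0,0,0],"delta_rot": [0,0,0],"claw": 25},
  {"delta_pos": [0,0,0],"delta_rot": [0,0,0],"claw": 20},
  {"delta_pos": [0,0,0],"delta_rot": [0,0,0],"claw": 10},
  {"delta_pos": [0,0,0],"delta_rot": [0,0,0],"claw": 0},
  {"delta_pos": [0,0,0],"delta_rot": [0,0,0],"claw": 0},
  {"delta_pos": [0,0,0],"delta_rot": [0,0,0],"claw": 0},
], force=20)

```text
time: 4.63
eef_pos: [0.5451, -0.1715, 0.0304]
tcp_rot: [0.927, 0.376, 0.0, 0.0]
contact_force: [-0.3, 0.4, 0.9]
opening: -0.0
```

```bash
python3 go.py .545 -.1715 .06 -45.8
```

```text
t 4.63 pos [ 0.5451 -0.1715  0.0304] q6 0.317 open -0.0 F [-0.31  0.41  0.95]
dpos [-0.     -0.0001 -0.0296] drot [ 0.0004 -0.0002 -0.    ]
```

The fingers shut completely, so they are not holding the hood. I'll look again.

Run:
```python
from h import *
a=[]
for n,x,y in(('top',285,165),('scene',125,160)):
    im,d=ctrl.read_camera(n); np.savez(n+'_m.npz',im=im,d=d);a.append(cv2.resize(im[y:y+120,x:x+120,::-1],(400,400),interpolation=cv2.INTER_CUBIC))
cv2.imwrite('pics/shut.png',cv2.convertScaleAbs(np.hstack(a),alpha=1.5))
s=ctrl.get_state();print(s['qpos'],s['contact_force'],s['wrist_torque'])
```

```text
[-4.82386045e-01  2.87372254e-01  1.95118402e+00  2.74375484e-05
  9.02553934e-01  3.17019901e-01] [ 0.60105383 -0.16111823  0.43115221] [-0.02526631  0.0037885   0.00033668]
```

View pics/shut.png

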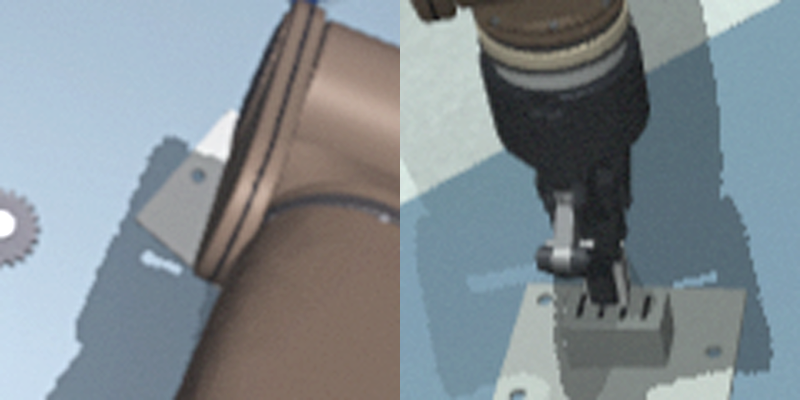

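Run:
```python
from h import *
d=np.load('scene_m.npz')['d']; P=pts('scene',d)
for v in range(225,262,2): print(v,' '.join('(%.3f %.3f %.3f)'%tuple(P[v,u]) for u in range(182,195,3)))
print(proj('scene',[[.545,-.1715,.0134],[.545,-.1715,.03],[.545,-.1715,.04]]))
```

```text
225 (0.574 -0.188 0.140) (0.566 -0.179 0.128) (0.566 -0.173 0.124) (0.561 -0.165 0.115) (0.458 -0.103 0.001)
227 (0.571 -0.187 0.133) (0.560 -0.176 0.118) (0.565 -0.173 0.120) (0.562 -0.166 0.112) (0.461 -0.105 -0.001)
229 (0.558 -0.181 0.115) (0.561 -0.177 0.114) (0.563 -0.173 0.113) (0.549 -0.160 0.094) (0.469 -0.110 0.003)
231 (0.558 -0.182 0.110) (0.560 -0.177 0.109) (0.562 -0.173 0.107) (0.551 -0.161 0.091) (0.472 -0.113 0.001)
233 (0.582 -0.195 0.132) (0.552 -0.174 0.096) (0.564 -0.175 0.105) (0.546 -0.159 0.081) (0.477 -0.116 0.001)
235 (0.585 -0.197 0.131) (0.558 -0.178 0.098) (0.561 -0.174 0.098) (0.557 -0.166 0.089) (0.483 -0.120 0.002)
237 (0.592 -0.201 0.134) (0.577 -0.188 0.114) (0.561 -0.175 0.093) (0.554 -0.165 0.081) (0.486 -0.123 0.000)
239 (0.592 -0.202 0.131) (0.579 -0.190 0.113) (0.569 -0.179 0.097) (0.555 -0.167 0.078) (0.492 -0.127 0.002)
241 (0.591 -0.202 0.125) (0.580 -0.191 0.109) (0.573 -0.182 0.097) (0.556 -0.168 0.074) (0.496 -0.130 0.001)
243 (0.581 -0.198 0.110) (0.583 -0.194 0.108) (0.571 -0.182 0.091) (0.556 -0.169 0.070) (0.500 -0.133 0.000)
245 (0.55
[... 360 characters left out ...]
057) (0.556 -0.178 0.055) (0.555 -0.171 0.050) (0.553 -0.164 0.042)
253 (0.540 -0.182 0.040) (0.545 -0.179 0.042) (0.547 -0.174 0.040) (0.553 -0.171 0.042) (0.555 -0.166 0.040)
255 (0.542 -0.184 0.038) (0.548 -0.181 0.041) (0.551 -0.177 0.040) (0.555 -0.173 0.040) (0.559 -0.169 0.040)
257 (0.548 -0.188 0.040) (0.551 -0.183 0.039) (0.554 -0.179 0.039) (0.557 -0.174 0.037) (0.562 -0.171 0.039)
259 (0.549 -0.189 0.037) (0.555 -0.186 0.039) (0.557 -0.181 0.038) (0.561 -0.177 0.037) (0.565 -0.173 0.038)
261 (0.548 -0.189 0.031) (0.552 -0.186 0.031) (0.556 -0.182 0.032) (0.561 -0.178 0.032) (0.564 -0.174 0.032)
[[190.31546403 261.30623812]
 [189.10394298 255.37297186]
 [188.35849461 251.72223576]]
```

Run:
```python
from h import *
im=np.load('scene_m.npz')['im']
cv2.imwrite('pics/shutz.png',cv2.convertScaleAbs(cv2.resize(im[205:265,150:230,::-1],(800,600),interpolation=cv2.INTER_CUBIC),alpha=2))
```

```text
(no output)
```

View pics/shutz.png

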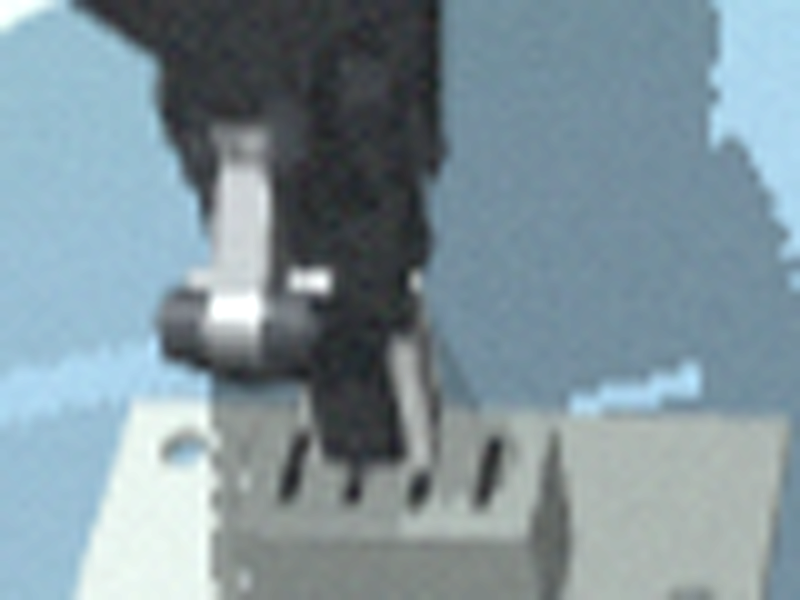

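The shut fingertips are about 8 mm above the hood top, at a measured z of about 0.049. The reported TCP height implies 0.013, so the reported height is about 36 mm too low. I'll lift a little, open, and measure the offset at another height.

>>> carry_out([
  {"delta_pos": [0,0,-0.005],"delta_rot": [0,0,0],"claw": 0},
  {"delta_pos": [0,0,-0.015],"delta_rot": [0,0,0],"claw": 0},
  {"delta_pos": [0,0,-0.03],"delta_rot": [0,0,0],"claw": 0},
  {"delta_pos": [0,0,-0.04],"delta_rot": [0,0,0],"claw": 0},
  {"delta_pos": [0,0,-0.04],"delta_rot": [0,0,0],"claw": 0},
  {"delta_pos": [0,0,-0.04],"delta_rot": [0,0,0],"claw": 0},
])

```text
time: 5.23
eef_pos: [0.5459, -0.1719, 0.0718]
tcp_rot: [0.927, 0.376, 0.001, 0.001]
contact_force: [-0.3, -0.6, -0.4]
opening: -0.004
```

Run:
```python
from h import *
im,d=ctrl.read_camera('scene'); np.savez('scene_l.npz',im=im,d=d)
s=ctrl.get_state(); print(s['eef_pos'],s['qpos'])
P=pts('scene',d)
cv2.imwrite('pics/lift_empty.png',cv2.convertScaleAbs(cv2.resize(im[175:265,140:260,::-1],(800,600),interpolation=cv2.INTER_CUBIC),alpha=2))
for v in range(222,246,2): print(v,' '.join('(%.3f %.3f %.3f)'%tuple(P[v,u]) for u in range(179,193,3)))
```

```text
[ 0.54517824 -0.17155196  0.07080327] [-4.82337048e-01  2.25757696e-01  1.93853605e+00  5.66879821e-06
  9.76101626e-01  3.17026282e-01]
222 (0.589 -0.199 0.165) (0.578 -0.189 0.150) (0.567 -0.178 0.135) (0.553 -0.165 0.117) (0.447 -0.102 0.002)
224 (0.589 -0.200 0.161) (0.579 -0.190 0.147) (0.572 -0.181 0.137) (0.555 -0.167 0.115) (1.082 -0.445 0.672)
226 (0.571 -0.192 0.138) (0.582 -0.192 0.146) (0.557 -0.174 0.116) (0.557 -0.169 0.113) (0.457 -0.109 0.002)
228 (0.552 -0.184 0.115) (0.556 -0.180 0.114) (0.559 -0.176 0.114) (0.557 -0.169 0.108) (0.461 -0.112 0.000)
230 (0.552 -0.184 0.110) (0.555 -0.180 0.109) (0.558 -0.176 0.109) (0.559 -0.171 0.106) (0.466 -0.116 0.001)
232 (0.551 -0.185 0.105) (0.553 -0.180 0.104) (0.558 -0.177 0.105) (0.555 -0.170 0.097) (0.470 -0.119 0.001)
234 (0.550 -0.185 0.100) (0.553 -0.181 0.098) (0.559 -0.178 0.102) (0.556 -0.171 0.094) (0.472 -0.121 -0.002)
236 (0.543 -0.182 0.088) (0.547 -0.179 0.088) (0.556 -0.177 0.093) (0.555 -0.171 0.088) (1.082 -0.445 0.672)
238 (0.469 -0.147 0.002) (0.474 -0.143 0.002) (0.477 -0.138 0.002) (0.479 -0.133 -0.001) (0.486 -0.130 0.002)
240 (0.473 -0.150 0.001) (0.477 -0.145 0.001) (0.480 -0.141 0.000) (0.484 -0.136 -0.000) (0.490 -0.132 0.001)
242 (0.477 -0.153 0.001) (0.481 -0.148 0.000) (0.487 -0.145 0.003) (0.489 -0.140 0.001) (0.492 -0.135 -0.001)
244 (0.483 -0.157 0.002) (0.485 -0.151 -0.000) (0.488 -0.146 -0.001) (0.495 -0.143 0.001) (0.498 -0.138 -0.000)
```

View pics/lift_empty.png

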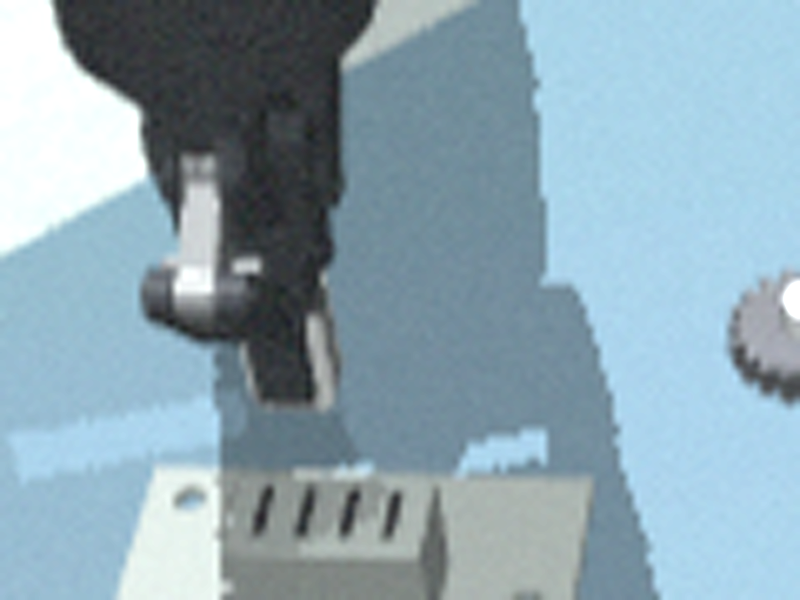

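Tip z is about 0.090 with reported 0.071, the same offset at both heights (tip = reported + 19 mm). The camera is the direct evidence, so I'll trust it and go down to a reported z of about -0.006, in steps with force checks.

>>> carry_out([
  {"delta_pos": [0,0,0],"delta_rot": [0,0,0],"claw": 100},
  {"delta_pos": [0,0,0],"delta_rot": [0,0,0],"claw": 100},
  {"delta_pos": [0,0,0.005],"delta_rot": [0,0,0],"claw": 100},
  {"delta_pos": [0,0,0.014],"delta_rot": [0,0,0],"claw": 100},
  {"delta_pos": [0,0,0.024],"delta_rot": [0,0,0],"claw": 100},
  {"delta_pos": [0,0,0.033],"delta_rot": [0,0,0],"claw": 100},
  {"delta_pos": [0,0,0.04],"delta_rot": [0,0,0],"claw": 100},
  {"delta_pos": [0,0,0.042],"delta_rot": [0,0,0],"claw": 100},
])

```text
time: 5.95
eef_pos: [0.5438, -0.1708, 0.0263]
tcp_rot: [0.927, 0.376, -0.001, -0.001]
contact_force: [0.1, 0.1, 0.3]
opening: 0.993
```

```bash
python3 go.py .545 -.1715 -.006 -45.8
```

```text
t 5.95 pos [ 0.5438 -0.1708  0.0263] q6 0.317 open 0.993 F [0.12 0.12 0.34]
dpos [0.0005 0.0014 0.0323] drot [-0.0028  0.0009 -0.    ]
```

>>> carry_out([
  {"delta_pos": [0.0005,0.0014,0.006],"delta_rot": [-0.003,0.001,0],"claw": 100},
  {"delta_pos": [0.0005,0.0014,0.012],"delta_rot": [-0.003,0.001,0],"claw": 100},
  {"delta_pos": [0.0005,0.0014,0.018],"delta_rot": [-0.003,0.001,0],"claw": 100},
  {"delta_pos": [0.0005,0.0014,0.022],"delta_rot": [-0.003,0.001,0],"claw": 100},
  {"delta_pos": [0.0005,0.0014,0.025],"delta_rot": [-0.003,0.001,0],"claw": 100},
  {"delta_pos": [0.0005,0.0014,0.025],"delta_rot": [-0.003,0.001,0],"claw": 100},
  {"delta_pos": [0.0005,0.0014,0.025],"delta_rot": [-0.003,0.001,0],"claw": 100},
])

```text
time: 6.53
eef_pos: [0.5451, -0.1715, 0.0013]
tcp_rot: [0.927, 0.376, 0.0, 0.0]
contact_force: [0.5, -1.0, -0.4]
opening: 1.001
```

```bash
python3 go.py .545 -.1715 -.006 -45.8;  python3 - <<'E'
from h import *
im,d=ctrl.read_camera('scene')
cv2.imwrite('pics/pre3.png',cv2.convertScaleAbs(cv2.resize(im[205:295,140:260,::-1],(800,600),interpolation=cv2.INTER_CUBIC),alpha=2))
E
```

```text
t 6.53 pos [ 0.5451 -0.1715  0.0013] q6 0.317 open 1.001 F [ 0.47 -1.02 -0.41]
dpos [-0.0001 -0.0001  0.0073] drot [ 0.0003 -0.0002 -0.0001]
```

View pics/pre3.png

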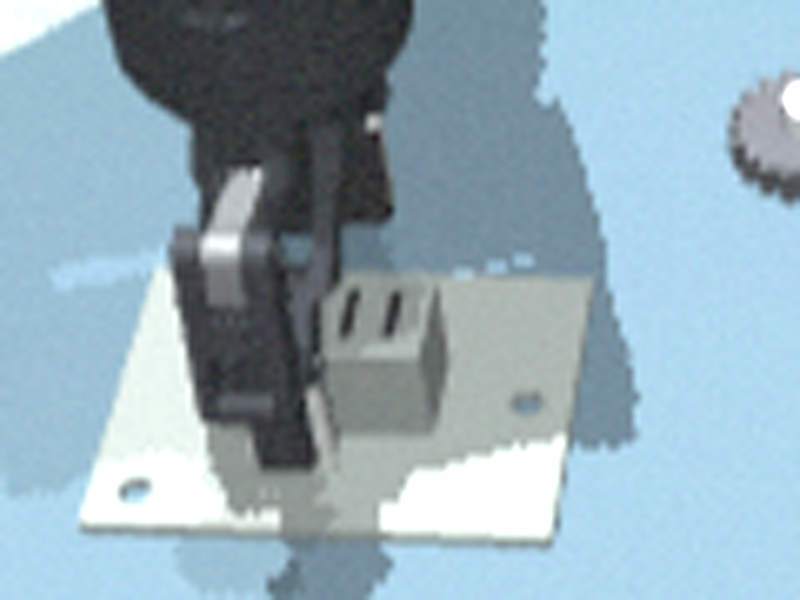

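Run:
```python
from h import *
j=np.array([.697,-.717]);x=np.array([.717,.697])
for z in(.005,.01,.015,.02,.025,.03):
    p=onplane('scene',[[184,274.75]],z)[0]; q=p[:2]-[.545,-.1715]; print(z,'jaw',round(q@j,4),'x',round(q@x,4))
```

```text
0.005 jaw 0.0259 x -0.0082
0.01 jaw 0.03 x -0.0067
0.015 jaw 0.0341 x -0.0052
0.02 jaw 0.0382 x -0.0036
0.025 jaw 0.0423 x -0.0021
0.03 jaw 0.0463 x -0.0006
```

>>> carry_out([
  {"delta_pos": [0,0,0.003],"delta_rot": [0,0,0],"claw": 100},
  {"delta_pos": [0,0,0.006],"delta_rot": [0,0,0],"claw": 90},
  {"delta_pos": [0,0,0.0075],"delta_rot": [0,0,0],"claw": 75},
  {"delta_pos": [0,0,0.0075],"delta_rot": [0,0,0],"claw": 60},
  {"delta_pos": [0,0,0.0075],"delta_rot": [0,0,0],"claw": 52},
  {"delta_pos": [0,0,0.0075],"delta_rot": [0,0,0],"claw": 47},
  {"delta_pos": [0,0,0.0075],"delta_rot": [0,0,0],"claw": 43},
  {"delta_pos": [0,0,0.0075],"delta_rot": [0,0,0],"claw": 40},
], force=20)

```text
time: 7.25
eef_pos: [0.5454, -0.1717, -0.0058]
tcp_rot: [0.927, 0.376, 0.0, 0.0]
contact_force: [0.1, -0.1, 0.1]
opening: 0.403
```

>>> carry_out([
  {"delta_pos": [0,0,0],"delta_rot": [0,0,0],"claw": 38},
  {"delta_pos": [0,0,0],"delta_rot": [0,0,0],"claw": 36},
  {"delta_pos": [0,0,0],"delta_rot": [0,0,0],"claw": 34},
  {"delta_pos": [0,0,0],"delta_rot": [0,0,0],"claw": 32},
  {"delta_pos": [0,0,0],"delta_rot": [0,0,0],"claw": 29},
  {"delta_pos": [0,0,0],"delta_rot": [0,0,0],"claw": 25},
  {"delta_pos": [0,0,0],"delta_rot": [0,0,0],"claw": 20},
], force=20)

```text
time: 7.83
eef_pos: [0.5457, -0.1718, -0.0055]
tcp_rot: [0.927, 0.376, 0.001, 0.001]
contact_force: [1.0, -0.6, 2.0]
opening: 0.349
```

```bash
python3 go.py .545 -.1715 .1 -45.8;  python3 - <<'E'
from h import *
im,d=ctrl.read_camera('scene')
cv2.imwrite('pics/grip.png',cv2.convertScaleAbs(cv2.resize(im[205:295,140:260,::-1],(800,600),interpolation=cv2.INTER_CUBIC),alpha=2))
E
```

```text
t 7.83 pos [ 0.5457 -0.1718 -0.0055] q6 0.317 open 0.349 F [ 0.99 -0.62  1.96]
dpos [-0.0002 -0.0005 -0.1055] drot [ 0.0017 -0.0006 -0.    ]
```

View pics/grip.png

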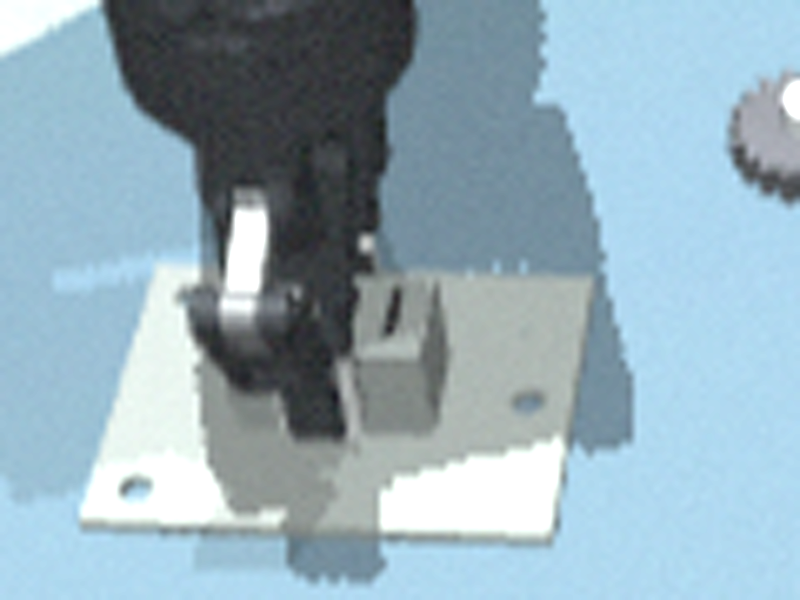

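The grip stopped at 0.349 of the stroke (29.7 mm, the hood's width), and the near finger sits against the hood face at (320,400). Lifting now.

>>> carry_out([
  {"delta_pos": [0,0,-0.002],"delta_rot": [0,0,0],"claw": 20},
  {"delta_pos": [0,0,-0.005],"delta_rot": [0,0,0],"claw": 20},
  {"delta_pos": [0,0,-0.01],"delta_rot": [0,0,0],"claw": 20},
  {"delta_pos": [0,0,-0.017],"delta_rot": [0,0,0],"claw": 20},
  {"delta_pos": [0,0,-0.025],"delta_rot": [0,0,0],"claw": 20},
  {"delta_pos": [0,0,-0.033],"delta_rot": [0,0,0],"claw": 20},
  {"delta_pos": [0,0,-0.04],"delta_rot": [0,0,0],"claw": 20},
  {"delta_pos": [0,0,-0.045],"delta_rot": [0,0,0],"claw": 20},
])

```text
time: 8.55
eef_pos: [0.5462, -0.1721, 0.0411]
tcp_rot: [0.927, 0.376, 0.001, 0.001]
contact_force: [0.1, 0.9, -1.2]
opening: 0.348
```

>>> carry_out([
  {"delta_pos": [0,0,-0.008],"delta_rot": [0,0,0],"claw": 20},
  {"delta_pos": [0,0,-0.018],"delta_rot": [0,0,0],"claw": 20},
  {"delta_pos": [0,0,-0.028],"delta_rot": [0,0,0],"claw": 20},
  {"delta_pos": [0,0,-0.038],"delta_rot": [0,0,0],"claw": 20},
  {"delta_pos": [0,0,-0.048],"delta_rot": [0,0,0],"claw": 20},
  {"delta_pos": [0,0,-0.055],"delta_rot": [0,0,0],"claw": 20},
  {"delta_pos": [0,0,-0.055],"delta_rot": [0,0,0],"claw": 20},
  {"delta_pos": [0,0,-0.055],"delta_rot": [0,0,0],"claw": 20},
])

```text
time: 9.22
eef_pos: [0.5463, -0.1721, 0.0967]
tcp_rot: [0.927, 0.376, 0.002, 0.002]
contact_force: [0.4, 0.1, -1.2]
opening: 0.35
```

```bash
python3 go.py .5475 .183 .1 -111.9;  python3 - <<'E'
from h import *
a=[]
for n,x,y in(('top',285,145),('scene',110,150)):
    im,d=ctrl.read_camera(n); np.savez(n+'_h.npz',im=im,d=d);a.append(cv2.resize(im[y:y+150,x:x+150,::-1],(400,400),interpolation=cv2.INTER_CUBIC))
cv2.imwrite('pics/held.png',cv2.convertScaleAbs(np.hstack(a),alpha=1.7))
E
```

```text
t 9.22 pos [ 0.5463 -0.1721  0.0967] q6 0.317 open 0.35 F [ 0.35  0.13 -1.16]
dpos [ 0.2484 -0.2538 -0.0041] drot [ 0.0032 -0.004   1.1537]
```

View pics/held.png

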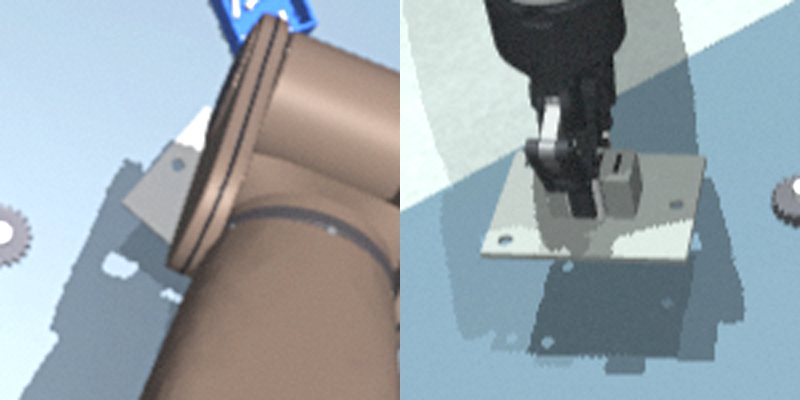

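The cover is held and looks level. In the scene crop its front hole is at (505,240) and its single hole at (677,204). Carrying it across to the case.

```bash
python3 go.py .547 -.03 .1 -72
```

```text
t 9.32 pos [ 0.5456 -0.1718  0.0954] q6 0.317 open 0.349 F [-0.6   0.31 -1.72]
dpos [ 0.0998 -0.1006 -0.0047] drot [ 0.0022 -0.0013  0.4572]
```

>>> carry_out([
  {"delta_pos": [0.007,-0.007,-0.001],"delta_rot": [0,0,0.03],"claw": 20},
  {"delta_pos": [0.02,-0.02,-0.002],"delta_rot": [0,0,0.09],"claw": 20},
  {"delta_pos": [0.035,-0.035,-0.003],"delta_rot": [0,0,0.16],"claw": 20},
  {"delta_pos": [0.05,-0.05,-0.004],"delta_rot": [0,0,0.23],"claw": 20},
  {"delta_pos": [0.065,-0.065,-0.0045],"delta_rot": [0,0,0.3],"claw": 20},
  {"delta_pos": [0.08,-0.08,-0.0045],"delta_rot": [0,0,0.37],"claw": 20},
  {"delta_pos": [0.092,-0.093,-0.0045],"delta_rot": [0,0,0.43],"claw": 20},
  {"delta_pos": [0.0998,-0.1006,-0.0045],"delta_rot": [0.002,-0.001,0.457],"claw": 20},
])

```text
time: 9.98
eef_pos: [0.5459, -0.0281, 0.0986]
tcp_rot: [0.988, 0.156, -0.001, -0.001]
contact_force: [0.7, -0.1, -1.9]
opening: 0.35
```

```bash
python3 go.py .548 .10 .1 -97
```

```text
t 9.98 pos [ 0.5459 -0.0281  0.0986] q6 1.02 open 0.35 F [ 0.7  -0.08 -1.94]
dpos [ 0.0414 -0.1212 -0.0012] drot [-0.0013  0.0019  0.4353]
```

>>> carry_out([
  {"delta_pos": [0.003,-0.009,0],"delta_rot": [0,0,0.03],"claw": 20},
  {"delta_pos": [0.008,-0.024,0],"delta_rot": [0,0,0.09],"claw": 20},
  {"delta_pos": [0.0145,-0.0425,0],"delta_rot": [0,0,0.16],"claw": 20},
  {"delta_pos": [0.021,-0.0615,-0.001],"delta_rot": [0,0,0.23],"claw": 20},
  {"delta_pos": [0.0275,-0.0805,-0.001],"delta_rot": [0,0,0.3],"claw": 20},
  {"delta_pos": [0.0335,-0.098,-0.001],"delta_rot": [0,0,0.36],"claw": 20},
  {"delta_pos": [0.039,-0.114,-0.001],"delta_rot": [0,0,0.41],"claw": 20},
  {"delta_pos": [0.0414,-0.1212,-0.001],"delta_rot": [-0.001,0.002,0.435],"claw": 20},
])

```text
time: 10.65
eef_pos: [0.5472, 0.1018, 0.0987]
tcp_rot: [0.998, -0.061, -0.001, -0.0]
contact_force: [-0.3, -0.5, -1.4]
opening: 0.344
```

```bash
python3 go.py .5475 .183 .1 -111.9
```

```text
t 10.65 pos [0.5472 0.1018 0.0987] q6 1.694 open 0.344 F [-0.26 -0.45 -1.38]
dpos [-0.0096 -0.0806 -0.0012] drot [-0.0004  0.0021  0.2596]
```

>>> carry_out([
  {"delta_pos": [-0.001,-0.008,0],"delta_rot": [0,0,0.025],"claw": 20},
  {"delta_pos": [-0.0025,-0.022,0],"delta_rot": [0,0,0.07],"claw": 20},
  {"delta_pos": [-0.0045,-0.038,0],"delta_rot": [0,0,0.122],"claw": 20},
  {"delta_pos": [-0.0065,-0.054,-0.001],"delta_rot": [0,0,0.174],"claw": 20},
  {"delta_pos": [-0.008,-0.068,-0.001],"delta_rot": [0,0,0.22],"claw": 20},
  {"delta_pos": [-0.0096,-0.08,-0.001],"delta_rot": [0,0.002,0.2596],"claw": 20},
  {"delta_pos": [-0.0096,-0.0806,-0.001],"delta_rot": [0,0.002,0.2596],"claw": 20},
  {"delta_pos": [-0.0096,-0.0806,-0.001],"delta_rot": [0,0.002,0.2596],"claw": 20},
])

```text
time: 11.32
eef_pos: [0.5469, 0.1832, 0.0989]
tcp_rot: [0.982, -0.189, -0.001, 0.0]
contact_force: [-0.1, 0.4, -1.1]
opening: 0.348
```

```bash
python3 go.py .5475 .183 .07 -111.9;  python3 - <<'E'
from h import *
a=[]
for n,x,y in(('top',120,170),('scene',255,90)):
    im,d=ctrl.read_camera(n); np.savez(n+'_p.npz',im=im,d=d);a.append(cv2.resize(im[y:y+120,x:x+120,::-1],(400,400),interpolation=cv2.INTER_CUBIC))
cv2.imwrite('pics/over.png',cv2.convertScaleAbs(np.hstack(a),alpha=1.5))
E
```

```text
t 11.32 pos [0.5469 0.1832 0.0989] q6 2.098 open 0.348 F [-0.09  0.4  -1.15]
dpos [ 0.0007 -0.0001  0.0289] drot [0.0008 0.0015 0.0024]
```

View pics/over.png

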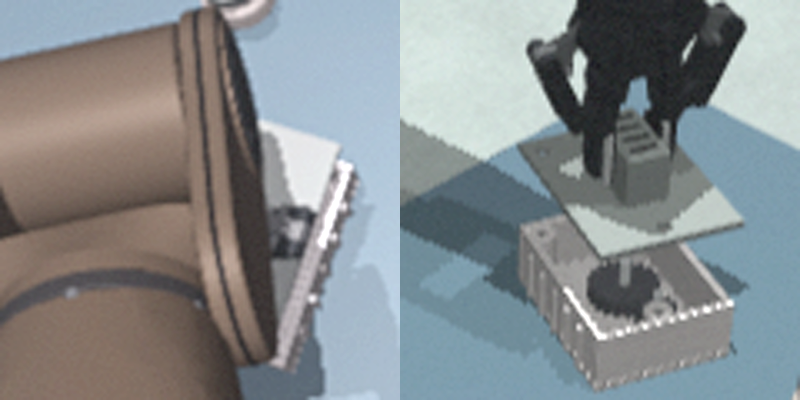

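```bash
cat > meas.py <<'E'
from fit import *
import sys
def measure(im,d,zc,case=(.5475,.183,-21.9)):
    P=pts('scene',d); a=np.radians(case[2]); ex=np.array([np.cos(a),np.sin(a)]); ey=np.array([-ex[1],ex[0]])
    q=P[...,:2]-case[:2]; X=q@ex;Y=q@ey; Z=P[...,2]
    m=(abs(X)<.09)&(abs(Y)<.075)&(abs(Z-zc)<.012)&(d>0)
    m&=~((abs(X)<.036)&(abs(Y)<.03))
    A=np.c_[X[m],Y[m],np.ones(m.sum())]; w=np.ones(m.sum(),bool)
    for _ in range(5):
        c=np.linalg.lstsq(A[w],Z[m][w],rcond=None)[0]; e=Z[m]-A@c; w=abs(e)<.005
    print('plane z at case centre %.4f slopes x %.4f y %.4f (rad), n %d rms %.4f'%(c[2],c[0],c[1],w.sum(),e[w].std()))
    mask=np.zeros(d.shape,np.uint8); yy,xx=np.where(m); mask[yy[w],xx[w]]=255
    return c,mask,(ex,ey)
E
python3 - <<'E'
from meas import *
f=np.load('scene_p.npz'); im,d=f['im'],f['d']
c,mask,(ex,ey)=measure(im,d,.11)
v=im.copy(); v[mask>0]=(255,0,0); y,x=90,255
cv2.imwrite('pics/mask.png',np.hstack([cv2.resize(k[y:y+90,x:x+120,::-1],(400,300),interpolation=cv2.INTER_NEAREST) for k in(v,im)]))
big=cv2.resize(im[y+20:y+95,x+25:x+125,::-1],(800,600),interpolation=cv2.INTER_CUBIC); cv2.imwrite('pics/overz.png',cv2.convertScaleAbs(big,alpha=1.6))
E
```

```text
plane z at case centre 0.1096 slopes x -0.0056 y 0.0040 (rad), n 961 rms 0.0014
```

View pics/mask.png

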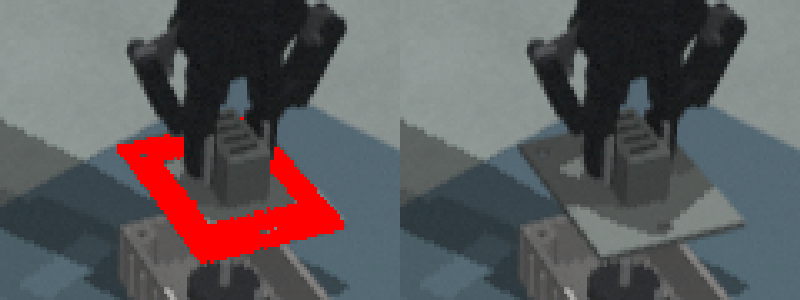

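View pics/overz.png

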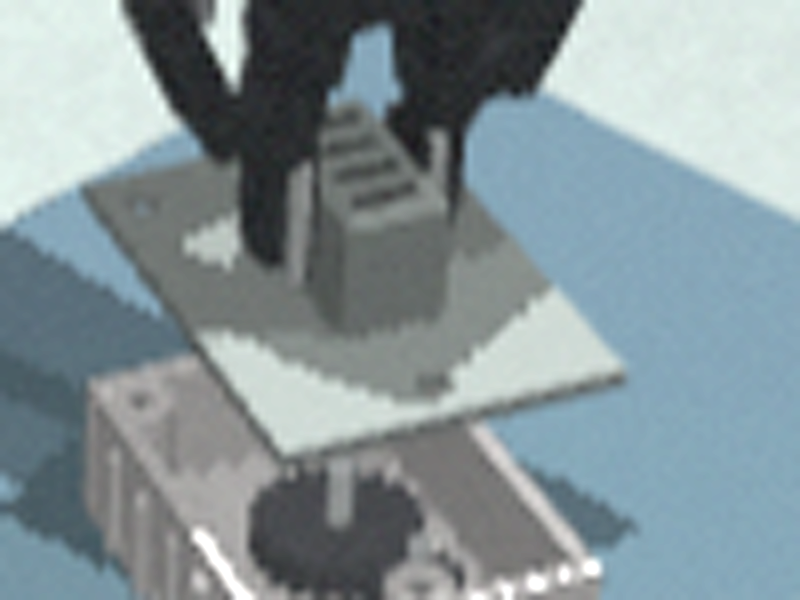

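```bash
cat > pose.py <<'E'
from fit import *
from scipy.optimize import least_squares
def pose(uv,mod,z,case=(.5477,.1833,-21.9)):
    P=onplane('scene',uv,z)[:,:2]; mod=np.array(mod)/1000
    def f(p,k=np.arange(len(mod))):
        c,s=np.cos(p[2]),np.sin(p[2]); return ((mod[k]@np.array([[c,s],[-s,c]])+p[:2])-P[k]).ravel()
    r=least_squares(lambda p:f(p),[.5475,.183,-.38]).x
    print('cover',np.round(r[:2],4),np.degrees(r[2]).round(2),'res mm',np.round(np.linalg.norm(f(r).reshape(-1,2),axis=1)*1000,1))
    a=np.radians(case[2]);c,s=np.cos(a),np.sin(a); T=M@np.array([[c,s],[-s,c]])+case[:2]
    c,s=np.cos(r[2]),np.sin(r[2]); H=M@np.array([[c,s],[-s,c]])+r[:2]; print('hole-thread mm',np.round((H-T)*1000,1).tolist())
    return r
E
python3 - <<'E'
from pose import *
b=np.array([[145,205],[435,382],[85,190],[284,457],[625,372]])/8+[280,110]-.44
pose(b,[[-52,-36],[52,0],[-65,-48],[65,-48],[65,48]],.1096)
E
```

```text
cover [0.5472 0.1827] -21.62 res mm [1.  1.5 1.1 0.4 0.9]
hole-thread mm [[-0.7, -0.7], [-0.4, -0.9], [-0.4, -0.3]]
```

Cover measured at (0.547, 0.183), yaw -21.6°, level to within 0.4°, with the holes within 1 mm of the threads horizontally. Its underside is at about reported z + 5.7 mm. Lowering to about 11 mm above the rim, slowly.

```bash
python3 go.py .5477 .1835 .0505 -111.9
```

```text
t 11.42 pos [0.5472 0.1824 0.0992] q6 2.098 open 0.349 F [-0.59  0.56 -1.14]
dpos [ 0.0001 -0.0012  0.0487] drot [0.0005 0.001  0.0007]
```

>>> carry_out([
  {"delta_pos": [0,-0.001,0.002],"delta_rot": [0,0,0],"claw": 20},
  {"delta_pos": [0,-0.001,0.006],"delta_rot": [0,0,0],"claw": 20},
  {"delta_pos": [0,-0.001,0.011],"delta_rot": [0,0,0],"claw": 20},
  {"delta_pos": [0,-0.001,0.016],"delta_rot": [0,0,0],"claw": 20},
  {"delta_pos": [0,-0.001,0.021],"delta_rot": [0,0,0],"claw": 20},
  {"delta_pos": [0,-0.001,0.026],"delta_rot": [0,0,0],"claw": 20},
  {"delta_pos": [0,-0.001,0.029],"delta_rot": [0,0,0],"claw": 20},
  {"delta_pos": [0,-0.001,0.03],"delta_rot": [0,0,0],"claw": 20},
])

```text
time: 12.08
eef_pos: [0.547, 0.1832, 0.0682]
tcp_rot: [0.982, -0.19, -0.001, 0.0]
contact_force: [-0.2, 0.1, -1.5]
opening: 0.349
```

```bash
python3 go.py .5477 .1835 .0505 -111.9
python3 - <<'E'
from meas import *
im,d=ctrl.read_camera('scene'); s=ctrl.get_state(); print(s['eef_pos'])
measure(im,d,.08)
E
python3 go.py .5477 .1835 .0505 -111.9
```

```text
t 12.08 pos [0.547  0.1832 0.0682] q6 2.1 open 0.349 F [-0.17  0.14 -1.51]
dpos [ 0.0006 -0.0006  0.0177] drot [0.0013 0.0023 0.0007]
[0.54708565 0.18326644 0.06839755]
plane z at case centre 0.0787 slopes x -0.0069 y 0.0022 (rad), n 917 rms 0.0014
t 12.13 pos [0.5471 0.1833 0.0684] q6 2.1 open 0.351 F [-0.31  0.58 -1.17]
dpos [ 0.0005 -0.0005  0.0179] drot [0.0011 0.0021 0.0007]
```

>>> carry_out([
  {"delta_pos": [0.0005,-0.0005,0.002],"delta_rot": [0.001,0.002,0],"claw": 20},
  {"delta_pos": [0.0005,-0.0005,0.005],"delta_rot": [0.001,0.002,0],"claw": 20},
  {"delta_pos": [0.0005,-0.0005,0.009],"delta_rot": [0.001,0.002,0],"claw": 20},
  {"delta_pos": [0.0005,-0.0005,0.0125],"delta_rot": [0.001,0.002,0],"claw": 20},
  {"delta_pos": [0.0005,-0.0005,0.0155],"delta_rot": [0.001,0.002,0],"claw": 20},
  {"delta_pos": [0.0005,-0.0005,0.017],"delta_rot": [0.001,0.002,0],"claw": 20},
  {"delta_pos": [0.0005,-0.0005,0.0175],"delta_rot": [0.001,0.002,0],"claw": 20},
  {"delta_pos": [0.0005,-0.0005,0.0175],"delta_rot": [0.001,0.002,0],"claw": 20},
])

```text
time: 12.8
eef_pos: [0.5476, 0.1835, 0.0507]
tcp_rot: [0.982, -0.19, -0.0, 0.0]
contact_force: [0.1, 0.5, -1.0]
opening: 0.348
```

```bash
python3 - <<'E'
from meas import *
im,d=ctrl.read_camera('scene'); measure(im,d,.061)
im2,d2=ctrl.read_camera('top'); np.savez('fin.npz',im=im,d=d,im2=im2)
cv2.imwrite('pics/fin.png',cv2.convertScaleAbs(cv2.resize(im[125:200,280:380,::-1],(800,600),interpolation=cv2.INTER_CUBIC),alpha=1.6))
E
python3 go.py .5477 .1835 .0505 -111.9
```

```text
plane z at case centre 0.0612 slopes x -0.0034 y 0.0064 (rad), n 906 rms 0.0014
t 12.9 pos [0.5478 0.1835 0.0511] q6 2.1 open 0.349 F [ 0.64  0.54 -1.51]
dpos [-0.0001  0.0001  0.0006] drot [ 0.     -0.0002  0.0007]
```

View pics/fin.png

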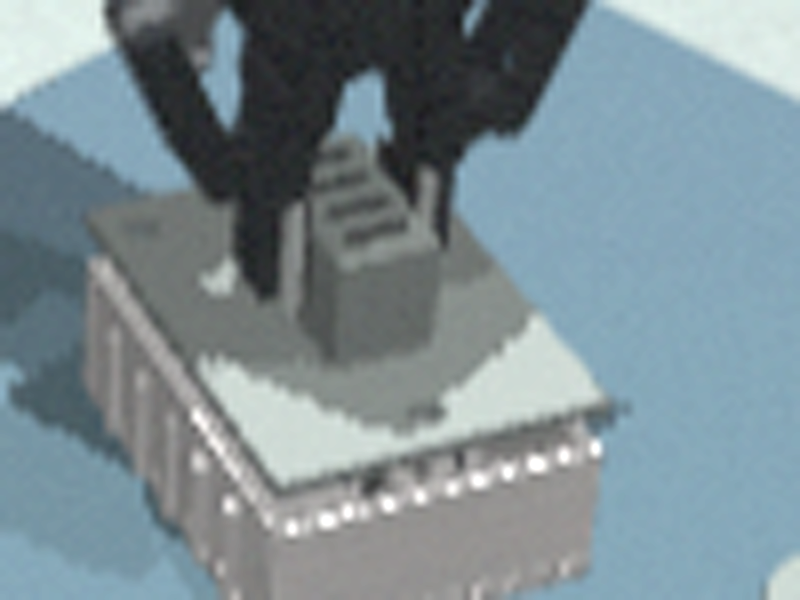

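Run:
```python
from pose import *
f=lambda p:np.array(p)/8+[280,125]-.44
pose(f([[142,228],[427,411],[88,213],[281,486],[614,402]]),[[-52,-36],[52,0],[-65,-48],[65,-48],[65,48]],.061)
print('case rim corners, same view:'); pose(f([[94,262],[272,530],[602,447]]),[[-65,-48],[65,-48],[65,48]],.045)
im2=np.load('fin.npz')['im2']; cv2.imwrite('pics/fint.png',cv2.convertScaleAbs(cv2.resize(im2[80:290,130:410,::-1],(800,600),interpolation=cv2.INTER_CUBIC),alpha=1.5))
```

```text
cover [0.5474 0.1848] -21.81 res mm [0.7 1.1 0.4 0.  1. ]
hole-thread mm [[-0.4, 1.5], [-0.3, 1.4], [-0.3, 1.6]]
case rim corners, same view:
cover [0.5475 0.1849] -22.37 res mm [2.6 1.6 1.1]
hole-thread mm [[0.2, 1.9], [-0.3, 2.1], [-0.4, 1.2]]
```

View pics/fint.png

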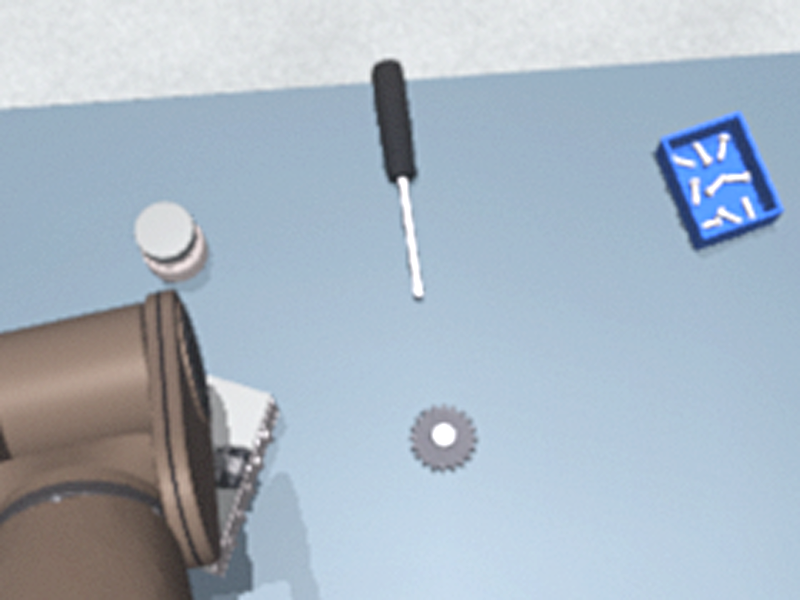

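Run:
```python
from h import *
s=ctrl.get_state(); print(s['time'],np.abs(s['dq']).max(),s['opening'],s['contact_force']); print(ctrl.sign_off())
```

```text
12.9 0.0022074190064886377 0.3493658913588731 [ 0.64021443  0.53712287 -1.51156031]
the job is handed in; nothing more can be done
None
```

I picked the cover up by its hood at the 20 N grip setting, carried it over the gear and handed the job in at 12.9 s, still holding it over the case. sign_off reports no verdict, so the figures below are my own last checks.

**Last checks**
- **Height:** the depth fit put the underside at z ≈ 0.056 m, about 11 mm above the rim. The plate was level to within about 0.4°.
- **Alignment:** the scene camera put each hole about 1.5 mm from its thread (limit 4 mm). Against the case rim corners in the same picture the cover and case centres differed by about 0.1 mm. The two yaw estimates differed by about 0.6°, and that corner fit was loose, at 1–2.6 mm.
- **Grip:** the opening stayed at 0.349 of the stroke, which is the hood's 30 mm width. The arm was still, and the wrist force was about 1.7 N, the cover's weight.
- **Bystanders:** the gear, screwdriver, tub and jar looked undisturbed in the last top view. I did not measure their positions.

**What disagreed**
- **First grasp missed:** the fingers closed fully above the hood because the reported tool height did not match the cameras. The fingertips stood about 36 mm higher than the state and the text implied, the same at two heights. I used the camera-measured offset for the second grasp, and the first try touched nothing that I could see in the force reading.
- **Top camera blocked:** the arm hid the cover from it at the end, so the final alignment rests on the scene camera alone. The two cameras had differed by 1–2 mm on the cover and case before I moved anything.

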